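# Lidded spice canisters onto the seasoning tray

### The job

Set up the seasoning tray: stand the three round canisters with wooden lids and knobs upright on the tray, each down inside the steel ring that fits it (the slim one in the smallest ring, the medium in the middle-sized, the wide in the largest). Keep them upright on the way, and leave the open tin, the square tin and the steel shaker standing where they are.

Things in the scene. Friction and masses are not known exactly. Their poses are not given: they have to be found in the camera images.
- slim: the slim round lidded canister: steel cylinder with a brown wooden lid, 30 mm in diameter from foot to lid, lid top 74 mm above the foot. The lid is fixed to the tin. On its centre stands an upright wooden finger knob, 18 mm in diameter and 32 mm tall (from 74 to 106 mm above the foot), which is made to be gripped from above. About 0.1 kg. Origin: centre of the underside; z up along its axis. Yaw means nothing. It belongs in the smallest ring.
- medium: the medium round lidded canister: steel cylinder with a brown wooden lid, 48 mm in diameter from foot to lid, lid top 84 mm above the foot. The lid is fixed to the tin. On its centre stands an upright wooden finger knob, 18 mm in diameter and 32 mm tall (from 84 to 116 mm above the foot), which is made to be gripped from above. About 0.16 kg. Origin: centre of the underside; z up along its axis. Yaw means nothing. It belongs in the middle-sized ring.
- wide: the wide round lidded canister: steel cylinder with a brown wooden lid, 66 mm in diameter from foot to lid, lid top 90 mm above the foot. The lid is fixed to the tin. On its centre stands an upright wooden finger knob, 18 mm in diameter and 32 mm tall (from 90 to 122 mm above the foot), which is made to be gripped from above. About 0.24 kg. Origin: centre of the underside; z up along its axis. Yaw means nothing. It belongs in the largest ring.
- ring_s: the smallest of the three upright steel rings on the wooden tray: inside diameter 46 mm, outside 52 mm, 20 mm tall, open above and fixed to the tray; the canister of 30 mm stands inside it on the tray's floor with 8 mm to spare all round (the 48 mm canister does not enter). Origin: centre of its underside, which lies on the tray's floor, 4 mm above the work surface; z up.
- ring_m: the middle-sized of the three upright steel rings on the wooden tray: inside diameter 64 mm, outside 70 mm, 20 mm tall, open above and fixed to the tray; the canister of 48 mm stands inside it on the tray's floor with 8 mm to spare all round (the 66 mm canister does not enter). Origin: centre of its underside, which lies on the tray's floor, 4 mm above the work surface; z up.
- ring_w: the largest of the three upright steel rings on the wooden tray: inside diameter 82 mm, outside 88 mm, 20 mm tall, open above and fixed to the tray; the canister of 66 mm stands inside it on the tray's floor with 8 mm to spare all round (the smaller canisters would be loose in it). Origin: centre of its underside, which lies on the tray's floor, 4 mm above the work surface; z up.
- tray: shallow brown wooden tray, fixed to the counter, 100 mm (its x) by 268 mm (its y), 10 mm high with a 4 mm wide lip, floor 4 mm above the counter. The three rings stand on it in a row along its y, 84 mm from centre to centre, in an order that changes. Origin: centre of the underside. Fixed round about: a large canister 122 mm wide and 180 mm tall to the right of the work, and a taller clipboard leaning behind it on the left; keep clear of both.
- open_tin: look-alike: round steel tin without any lid, open above and empty, 64 mm in diameter, 82 mm tall, no knob. It does not belong on the tray and stays where it stands. Origin: centre of the underside; z up.
- square_tin: look-alike: square steel tin with a square wooden lid, 48 x 48 mm, lid top at 84 mm, wooden knob 18 mm in diameter to 116 mm. It does not belong on the tray and stays where it stands. Origin: centre of the underside; z up.
- shaker: look-alike: round steel shaker, 48 mm in diameter, 99 mm tall, with a domed steel top with small holes, no wood and no knob. It does not belong on the tray and stays where it stands. Origin: centre of the underside; z up.
Things that resemble listed ones, but are neither listed nor needed, are in the scene too. Leave any green look-alike of the slim alone.

How it is judged:
By the outcome, as a careful person would: the job done as asked, in the order asked, and still so for the second after the job is handed in, with the robot touching nothing.
It also fails if it takes over 77 s, if anything falls off the work surface, if the arm or the gripper's body presses on something with over 40 N, if the wrist force passes 120 N, or if a joint passes its speed limit or range.

### The arm

A 6-joint arm with a two-finger parallel gripper is mounted at the origin on a cart in front of the work surface, level with it; the furniture and walls round the work are solid. World frame = base frame: x ahead of the robot, y to its left, z up, the work surface at z = 0. Lengths are in mm, angles in rad, forces in N, time in s.
With the tool pointing down it reaches from about 250 to 725 mm from the base axis. Payload 4 kg.
Tool frame: the origin (TCP) lies at the very end of the fingers, on their centre line; the grasp point (between the pads) lies 19 mm behind it; z points along the fingers, y is the line along which they close (so a half turn about z gives the same grasp; the last joint's range is limited). The gripper opens to 85 mm and grips with 20 to 120 N. Pads are 22 mm wide; open, the fingers measure 114 mm over their backs; the gripper's body (76 mm by 85 mm) begins 54 mm behind the grasp point. The pads swing forward as they close: fully open they stand 13 mm farther back than shut.
Start: joints at [-0.739, 0.241, 0.005, 1.335, 0, 1.571], TCP at [369.571, -336.774, 231.306] pointing down, gripper open.
Joint ranges: [-2.72, 2.72], [-1.05, 1.87], [-1.09, 1.28], [-1.99, 2.15], [-1.42, 1.44], [-3.14, 3.14]. Speed limits (rad/s): [2.79, 2.79, 3.14, 3.14, 3.14, 3.14].

### API

Orientations are given as a unit quaternion [x, y, z, w].
In Python, from cell import observe, camera, camera_info, close_job gives the robot as it stands.
- The arm moves only by the tool arm_command, never from a script. Its argument "moves" is a list of rows, each an object with "twist": the turn, a rotation vector about the world's x, y, z in degrees, a list of three; "travel": the shift along the world's x, y, z in mm, a list of three; "claw": the opening in per cent of the stroke, from 0 (shut) to 100 (fully open). A call has 1 to 5 rows; each row shifts and turns the commanded pose from where the row before left it; what a row does not reach is not made up. A row lasts 1/8 s, in which the tool goes at most 62.5 mm and 10.7 degrees, less where a joint would pass 70% of its speed; a pose out of reach is approached as far as the arm can. A call with a gripper value outside its range is refused whole. The fingers move at their own pace and stop on an object; "squeeze" is the grip in N (left out, the last holds). Time passes only in rows, so rows that do not move let the fingers close. It gives the time, the measured TCP pose, the force, the opening and the grip force at its end, in the units of the state.
- observe(): the state, without advancing time (a new reading comes with each control period).
- camera(name): name is "scene" or "top" or "wrist"; returns (picture, depth): 480x640x3 uint8, blue, green, red; 480x640 float32, mm along the optical axis (not along the pixel's ray), 0 where there is no reading.
- camera_info(name): a dict with "camera_matrix" (3x3 intrinsics, pixels), "k1" (the pictures are not rectified: a ray, as slopes to the right and down, at radius r is drawn at 1 + k1 r^2 times it, then the intrinsics apply), "position" and "attitude" of the camera in the world. Camera axes: x right, y down, z forward; pixel columns grow to the right and rows downward; lengths in mm; the calibration is good to about 2 mm. A picture is of the moment at which its call begins: read the wrist's pose just before it. camera_info takes no time and is no camera call; for the wrist camera it gives the pose at the moment of the call.
- close_job(): hands the job in; it is judged then, once.
The state is a dict: "t": time; "joints": joint angles; "dq": joint speeds; "joint_torque": joint torques, N m; "position": TCP position; "eef_rot": TCP orientation; "wrist_force": force on the tool from outside, world axes, zero at the start; "wrist_torque": the same for the moment, N m; "grip_width": opening from 0.0 (shut) to 1.0 (fully open); "grasp_force": force on a finger pad.
Only numpy, scipy, OpenCV 4.12 (cv2) and the standard library are available. Lean on these libraries where they do the work, as an engineer would, in place of code of your own. Each camera call takes 0.05 s, during which the arm holds its last target. There are 200 camera calls.

## Working session

There is one attempt and no reset: what is moved stays moved. The work goes in short steps, Python scripts to look and compute and a tool call to move; the robot and the scene stay as the last step left them, time stands still between calls to the robot, and variables do not carry over. Pictures are saved under pics/ and viewed, at most 14 in all, crops included, and the job is handed in when it is done.

Besides the shell and the picture viewer there is one more tool, called after ">>>" as a command line: name --argument value ..., lists and objects as JSON in quotes. arm_command: Moves the arm, as the interface text tells. Its arguments: {"type":"object","properties":{"moves":{"type":"array"},"squeeze":{"type":"number"}},"required":["moves"]}

```bash
mkdir -p pics
cat > h.py <<'E'
import numpy as np, cv2
from cell import observe, camera, camera_info, close_job
from scipy.spatial.transform import Rotation as R
def info(n):
    i=camera_info(n); K=np.array(i["camera_matrix"],float); a=np.array(i["attitude"],float)
    Rm=a if a.shape==(3,3) else R.from_quat(a).as_matrix()
    return K,i["k1"],np.array(i["position"],float),Rm
def ray(c,u,v):
    K,k1,p,Rm=c
    s=cv2.undistortPoints(np.array([[[u,v]]],float),K,np.array([k1,0,0,0.]))[0,0]
    return p,Rm@np.array([s[0],s[1],1.])
def at_z(c,u,v,z):
    p,d=ray(c,u,v); return p+d*(z-p[2])/d[2]
def at_d(c,u,v,D):
    p,d=ray(c,u,v); return p+d*D
def tri(rays):
    A=0;b=0
    for p,d in rays:
        d=d/np.linalg.norm(d);M=np.eye(3)-np.outer(d,d);A=A+M;b=b+M@p
    return np.linalg.solve(A,b)
E
python3 - <<'E'
from h import *
for n in("scene","top","wrist"):
    print(n,camera_info(n)); im,d=camera(n); cv2.imwrite(f"pics/{n}0.png",im); np.save(f"{n}0.npy",d)
print(observe())
E
```

```text
scene {'camera_matrix': array([[439.27366183,   0.        , 320.10815109],
       [  0.        , 439.27366183, 236.87273382],
       [  0.        ,   0.        ,   1.        ]]), 'k1': -0.03498145935162242, 'position': array([151.46171921, 307.16018227, 727.65212534]), 'attitude': array([-0.38619769,  0.86891789, -0.28442555,  0.12220949])}
top {'camera_matrix': array([[589.41314291,   0.        , 318.97813207],
       [  0.        , 589.41314291, 242.86431731],
       [  0.        ,   0.        ,   1.        ]]), 'k1': 0.06135393795519502, 'position': array([453.5633097 , -64.63377797, 964.30514447]), 'attitude': array([-0.70651236,  0.70714281, -0.00872934,  0.02670437])}
wrist {'camera_matrix': array([[369.10315935,   0.        , 320.12001789],
       [  0.        , 369.10315935, 237.48882421],
       [  0.        ,   0.        ,   1.        ]]), 'k1': -0.013831349672833518, 'position': array([ 416.55129935, -283.58160952,  372.09993357]), 'attitude': array([ 0.92315145, -0.3578334 , -0.05146409,  0.13075973])}
{'t': 0.15, 'joints': array([-7.39004590e-01,  2.41257216e-01,  4.04379197e-03,  1.33522140e+00,
       -1.25461400e-05,  1.57082352e+00]), 'dq': array([ 0.00233766, -0.00149005,  0.00331577,  0.00032299,  0.00033455,
       -0.0004484 ]), 'joint_torque': array([ 5.98241477e-04, -3.72634363e+01,  2.52639037e+01,  1.23974372e-02,
        3.34552431e-05, -2.48521523e-06]), 'position': array([ 369.21001498, -336.45363886,  230.61269801]), 'eef_rot': array([ 9.14759933e-01,  4.03997022e-01, -3.36732238e-04, -7.46871389e-04]), 'wrist_force': array([ 0.23754837, -0.02545418, -0.10643738]), 'wrist_torque': array([-0.00991564, -0.05753452, -0.01365013]), 'grasp_force': 0.0, 'grip_width': 1.0023242041795821}
```

View pics/top0.png

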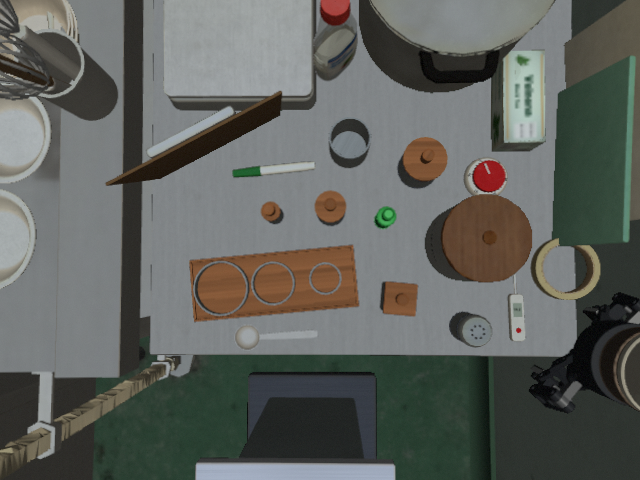

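View pics/scene0.png

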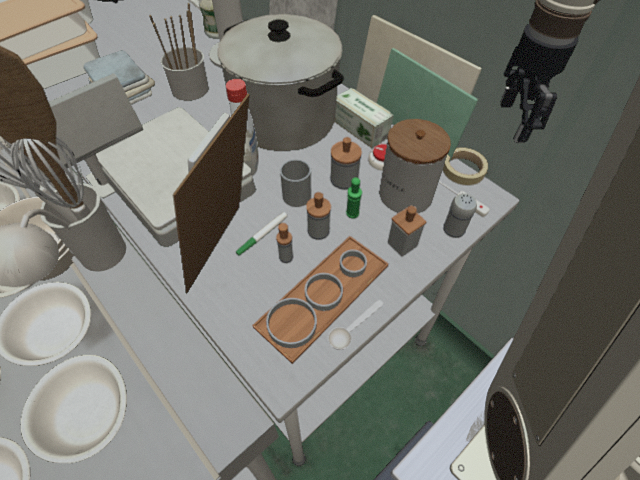

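Top view candidates: slim (271,212), medium (330,207), wide (425,160). Look-alikes are the green slim (386,217), open tin (350,140), square tin (401,298), shaker (475,330) and the big fixed canister (487,238). The rings are at (221,287), (274,283) and (325,278). Next, close crops for the knobs and rings.

Run:
```python
import cv2
t=cv2.imread("pics/top0.png");s=cv2.imread("pics/scene0.png")
cv2.imwrite("pics/topc.png",cv2.resize(t[130:330,185:452],None,fx=3,fy=3,interpolation=2)[:600,:800])
cv2.imwrite("pics/scenec.png",cv2.resize(s[125:365,245:445],None,fx=2.5,fy=2.5,interpolation=2))
```

```text
(no output)
```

View pics/topc.png

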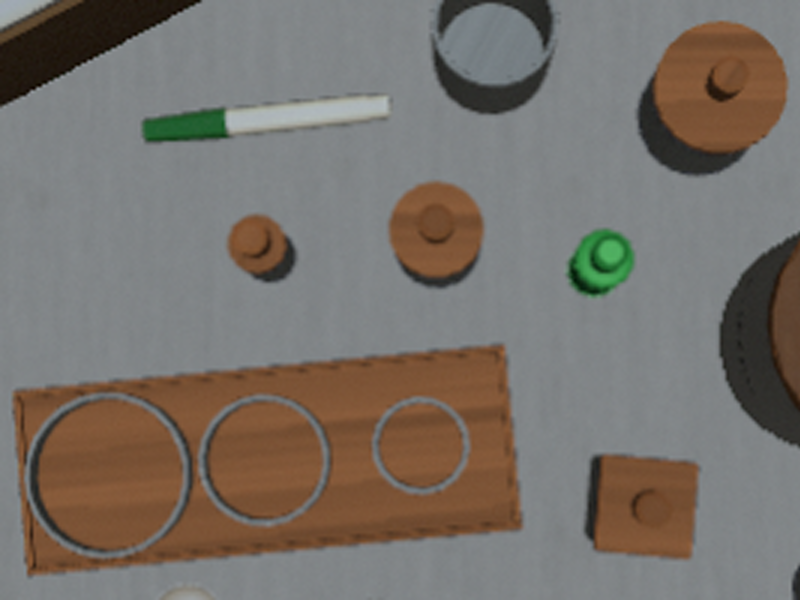

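View pics/scenec.png

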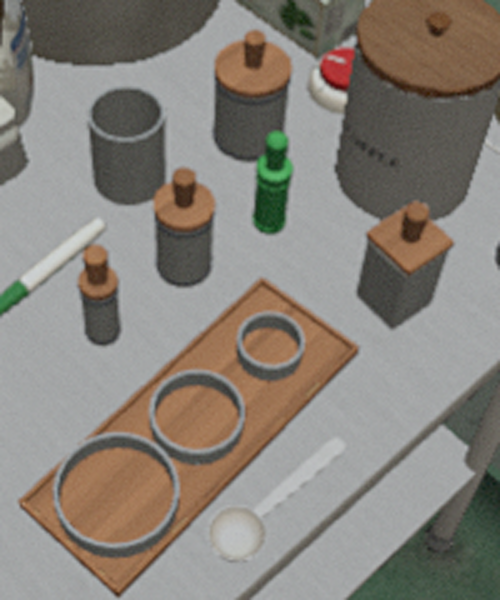

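Crops confirm the choices: knob tops in the top crop at slim (250,236), medium (436,222) and wide (731,75), ring centres at w (109,475), m (264,460) and s (421,445). Scene crop knob tops at (96,252), (184,174) and (255,36), rings at (117,491), (197,414) and (271,341).

Run:
```python
from h import *
T=info("top");S=info("scene");dt=np.load("top0.npy")
P=dict(slim=((250,236),(96,252),106),medium=((436,222),(184,174),116),wide=((731,75),(255,36),122),
 rw=((109,475),(117,491),24),rm=((264,460),(197,414),24),rs=((421,445),(271,341),24),
 square=((654,506),(416,210),116),green=((610,252),(276,138),106))
for n,(a,b,z) in P.items():
    ta=((a[0]+.5)/3-.5+185,(a[1]+.5)/3-.5+130); sb=((b[0]+.5)/2.5-.5+245,(b[1]+.5)/2.5-.5+125)
    D=dt[round(ta[1]),round(ta[0])]
    print(n,np.round(tri([ray(T,*ta),ray(S,*sb)]),1),"top@z",np.round(at_z(T,*ta,z)[:2],1),"scene@z",np.round(at_z(S,*sb,z)[:2],1),"depth",np.round(at_d(T,*ta,D),1))
```

```text
slim [547.2  31.7 105.2] top@z [547.4  31.9] scene@z [546.4  31.9] depth [547.3  31.8 106.7]
medium [553.  -58.9 115.6] top@z [552.8 -59. ] scene@z [553.  -58.5] depth [552.8 -59.  116.6]
wide [ 622.3 -199.7  121.1] top@z [ 621.9 -199.7] scene@z [ 621.8 -198.8] depth [ 622.  -199.8  121.8]
rw [428.7 116.6  18.7] top@z [428.9 115.6] scene@z [426.5 117.9] depth [428.4 119.4   4.3]
rm [436.5  33.5  18.9] top@z [436.8  33.2] scene@z [434.3  35.3] depth [436.4  35.5   1.1]
rs [444.5 -50.4  21.5] top@z [444.7 -50.3] scene@z [443.2 -49.4] depth [444.5 -50.    2.7]
square [ 416.4 -163.   112.9] top@z [ 416.7 -162.5] scene@z [ 415.  -160.7] depth [ 416.7 -162.6  115.1]
green [ 539.5 -143.1  105.6] top@z [ 539.1 -143.4] scene@z [ 539.6 -142.5] depth [ 539.2 -143.5  104.9]
```

>>> arm_command --moves '[{"twist": [0, 0, 0], "travel": [20, 41, 6], "claw": 45}, {"twist": [0, 0, 0], "travel": [20, 41, 6], "claw": 45}, {"twist": [0, 0, 0], "travel": [20, 41, 6], "claw": 45}, {"twist": [0, 0, 0], "travel": [20, 41, 0], "claw": 45}, {"twist": [0, 0, 0], "travel": [20, 41, 0], "claw": 45}]' --squeeze 40

```text
t: 0.78
position: [469.9, -130.4, 249.2]
eef_rot: [0.915, 0.404, -0.0, -0.0]
wrist_force: [-0.5, -0.5, -0.8]
grip_width: 0.448
grasp_force: 0.0
```

>>> arm_command --moves '[{"twist": [0, 0, 0], "travel": [20, 41, 0], "claw": 45}, {"twist": [0, 0, 0], "travel": [20, 41, 0], "claw": 45}, {"twist": [0, 0, 0], "travel": [20, 41, 0], "claw": 45}, {"twist": [0, 0, 0], "travel": [18, 40, -18], "claw": 45}, {"twist": [0, 0, 0], "travel": [0, 0, 0], "claw": 45}]'

```text
t: 1.4
position: [547.2, 33.8, 229.0]
eef_rot: [0.914, 0.406, -0.002, -0.001]
wrist_force: [-0.7, 0.6, -0.3]
grip_width: 0.448
grasp_force: 0.0
```

```bash
cat > w.py <<'E'
import sys
from h import *
n=sys.argv[1]
o=observe();c=info("wrist");im,d=camera("wrist");cv2.imwrite(f"pics/{n}.png",im)
import pickle;pickle.dump(c,open(n+".pkl","wb"));np.save(n+".npy",d)
print(o["t"],np.round(o["position"],1),np.round(o["eef_rot"],3),o["grip_width"],np.round(o["joints"],2),np.round(o["wrist_force"],1))
K,k1,p,Rm=c
for q in [(547.3,31.8,106),(553,-59,116),(622,-199.7,122),(428.9,115.6,24),(436.8,33.2,24),(444.7,-50.3,24)]:
    uv=cv2.projectPoints(np.array([q],float),cv2.Rodrigues(Rm.T)[0],-Rm.T@p,K,np.array([k1,0,0,0.]))[0][0,0]
    print(q,np.round(uv,1))
E
python3 w.py w1
```

```text
1.4 [547.2  33.8 229. ] [ 0.914  0.406 -0.002 -0.001] 0.4484437153814857 [0.06 0.34 0.14 1.37 0.   2.37] [-0.7  0.6 -0.3]
(547.3, 31.8, 106) [323.5 231.6]
(553, -59, 116) [408.4 315.1]
(622, -199.7, 122) [586.6 383.7]
(428.9, 115.6, 24) [174.8 226.3]
(436.8, 33.2, 24) [241.  279.6]
(444.7, -50.3, 24) [302.8 329.5]
```

View pics/w1.png

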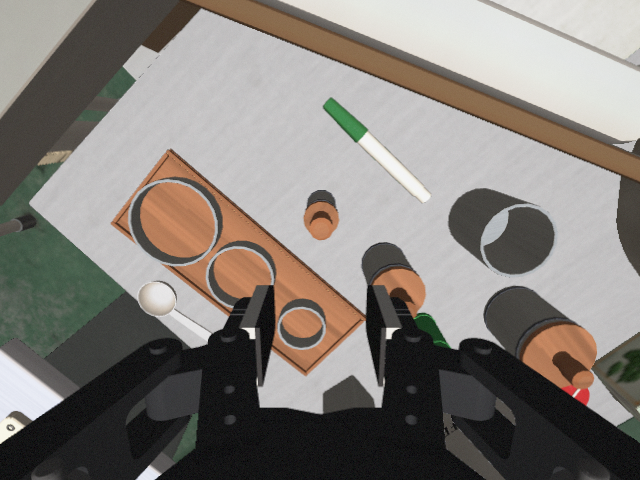

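Wrist view shows the slim knob at about (321,231) where the projection predicted (323,232). Rings are at (176,221), (241,274) and (303,326), within ~5 px of predicted. Lowering.

>>> arm_command --moves '[{"twist": [0, 0, 0], "travel": [0, 0, -40], "claw": 45}, {"twist": [0, 0, 0], "travel": [0, 0, -40], "claw": 45}, {"twist": [0, 0, 0], "travel": [0, 0, -20], "claw": 45}, {"twist": [0, 0, 0], "travel": [0, 0, 0], "claw": 45}, {"twist": [0, 0, 0], "travel": [0, 0, 0], "claw": 45}]'

```text
t: 2.08
position: [548.3, 30.5, 132.7]
eef_rot: [0.915, 0.403, 0.001, 0.0]
wrist_force: [0.4, 0.4, 0.5]
grip_width: 0.445
grasp_force: 0.0
```

```bash
python3 w.py w2
```

```text
2.075 [548.3  30.5 132.7] [0.915 0.403 0.001 0.   ] 0.4448012566156281 [ 0.06  0.4  -0.04  1.13 -0.    2.37] [0.4 0.4 0.5]
(547.3, 31.8, 106) [318.4 280.4]
(553, -59, 116) [445.6 401.5]
(622, -199.7, 122) [700.7 492.4]
(428.9, 115.6, 24) [119.  259.4]
(436.8, 33.2, 24) [210.4 328.2]
(444.7, -50.3, 24) [293.6 390.6]
```

View pics/w2.png

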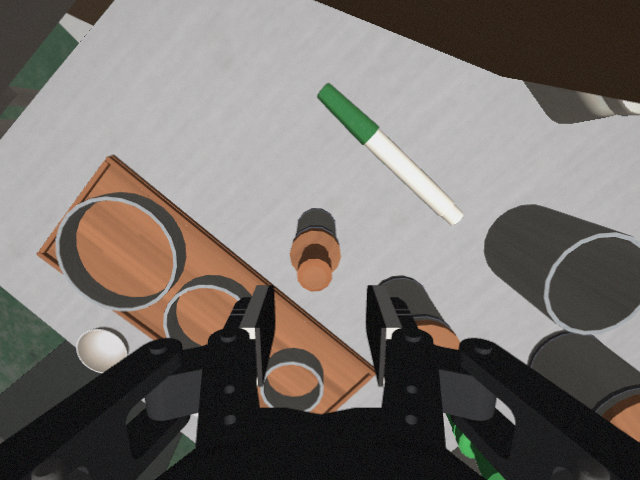

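Knob top is at (315,275) against a predicted (318,280), so about 2 mm off and centred between the fingers.

>>> arm_command --moves '[{"twist": [0, 0, 0], "travel": [0.5, 1.5, -25], "claw": 45}, {"twist": [0, 0, 0], "travel": [0, 0, -25], "claw": 45}, {"twist": [0, 0, 0], "travel": [0, 0, 0], "claw": 45}, {"twist": [0, 0, 0], "travel": [0, 0, 0], "claw": 0}, {"twist": [0, 0, 0], "travel": [0, 0, 0], "claw": 0}]' --squeeze 40

```text
t: 2.75
position: [549.2, 32.9, 83.1]
eef_rot: [0.915, 0.404, 0.001, 0.0]
wrist_force: [-0.8, 2.2, 2.8]
grip_width: 0.192
grasp_force: 39.1
```

>>> arm_command --moves '[{"twist": [0, 0, 0], "travel": [0, 0, 0], "claw": 0}, {"twist": [0, 0, 0], "travel": [0, 0, 0], "claw": 0}, {"twist": [0, 0, 0], "travel": [0, 0, 0], "claw": 0}]'

```text
t: 3.12
position: [549.2, 33.0, 83.0]
eef_rot: [0.915, 0.404, 0.002, 0.0]
wrist_force: [-0.1, 1.0, 5.9]
grip_width: 0.192
grasp_force: 39.4
```

>>> arm_command --moves '[{"twist": [0, 0, 0], "travel": [0, 0, 20], "claw": 0}, {"twist": [0, 0, 0], "travel": [0, 0, 30], "claw": 0}, {"twist": [0, 0, 0], "travel": [-10, -8, 20], "claw": 0}, {"twist": [0, 0, 0], "travel": [-25, -20, 0], "claw": 0}, {"twist": [0, 0, 0], "travel": [-28, -22, 0], "claw": 0}]'

```text
t: 3.75
position: [484.8, -17.7, 151.6]
eef_rot: [0.915, 0.404, 0.0, 0.0]
wrist_force: [0.3, -1.1, -0.8]
grip_width: 0.19
grasp_force: 39.4
```

>>> arm_command --moves '[{"twist": [0, 0, 0], "travel": [-25, -20, 0], "claw": 0}, {"twist": [0, 0, 0], "travel": [-15, -12, 0], "claw": 0}, {"twist": [0, 0, 0], "travel": [0, 0, -20], "claw": 0}, {"twist": [0, 0, 0], "travel": [0, 0, 0], "claw": 0}, {"twist": [0, 0, 0], "travel": [0, 0, 0], "claw": 0}]'

```text
t: 4.38
position: [445.6, -49.2, 131.7]
eef_rot: [0.915, 0.404, 0.0, 0.0]
wrist_force: [-0.2, -0.6, -1.5]
grip_width: 0.19
grasp_force: 39.3
```

Run:
```python
from h import *
o=observe();print(np.round(o["position"],1),o["grip_width"],o["wrist_force"])
im,_=camera("scene");t,_=camera("top")
a=cv2.resize(im[170:370,240:420],None,fx=2.2,fy=2.8);b=cv2.resize(t[150:340,185:345],None,fx=2.4,fy=560/190)
cv2.imwrite("pics/s3.png",np.hstack([a[:560],b[:560]]))
```

```text
[445.6 -49.2 131.7] 0.19044031448036994 [-0.16811982 -0.58379066 -1.5412706 ]
```

View pics/s3.png

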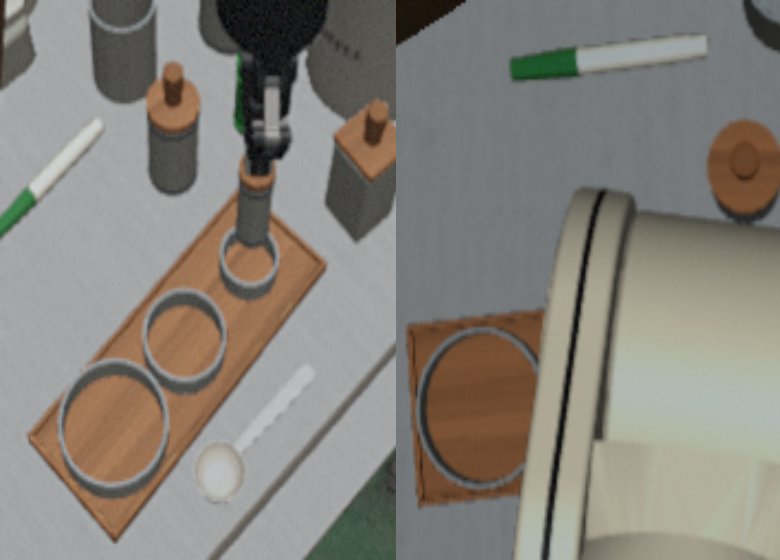

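The slim hangs upright, with its foot over the small ring at crop (253,240). Lowering.

>>> arm_command --moves '[{"twist": [0, 0, 0], "travel": [0, 0, -20], "claw": 0}, {"twist": [0, 0, 0], "travel": [0, 0, -15], "claw": 0}, {"twist": [0, 0, 0], "travel": [0, 0, -6], "claw": 0}, {"twist": [0, 0, 0], "travel": [0, 0, -4], "claw": 0}, {"twist": [0, 0, 0], "travel": [0, 0, 0], "claw": 0}]'

```text
t: 5.1
position: [445.9, -49.3, 87.1]
eef_rot: [0.915, 0.404, 0.001, 0.0]
wrist_force: [-0.8, 0.4, 0.8]
grip_width: 0.197
grasp_force: 39.6
```

>>> arm_command --moves '[{"twist": [0, 0, 0], "travel": [0, 0, -1], "claw": 0}, {"twist": [0, 0, 0], "travel": [0, 0, 0], "claw": 0}, {"twist": [0, 0, 0], "travel": [0, 0, 0], "claw": 0}]'

```text
t: 5.48
position: [446.2, -49.2, 87.0]
eef_rot: [0.915, 0.404, 0.001, 0.001]
wrist_force: [-0.6, 1.6, 7.7]
grip_width: 0.194
grasp_force: 40.5
```

>>> arm_command --moves '[{"twist": [0, 0, 0], "travel": [0, 0, 0], "claw": 45}, {"twist": [0, 0, 0], "travel": [0, 0, 0], "claw": 45}, {"twist": [0, 0, 0], "travel": [0, 0, 20], "claw": 45}, {"twist": [0, 0, 0], "travel": [0, 0, 35], "claw": 45}, {"twist": [0, 0, 0], "travel": [0, 0, 35], "claw": 45}]'

```text
t: 6.1
position: [444.7, -49.3, 175.9]
eef_rot: [0.915, 0.404, -0.001, -0.0]
wrist_force: [0.0, 0.3, 1.4]
grip_width: 0.452
grasp_force: 0.0
```

>>> arm_command --moves '[{"twist": [0, 0, 0], "travel": [35, -3, 0], "claw": 45}, {"twist": [0, 0, 0], "travel": [45, -4, 0], "claw": 45}, {"twist": [0, 0, 0], "travel": [28, -2, -15], "claw": 45}, {"twist": [0, 0, 0], "travel": [0, 0, -20], "claw": 45}, {"twist": [0, 0, 0], "travel": [0, 0, 0], "claw": 45}]'

```text
t: 6.72
position: [551.6, -58.1, 138.1]
eef_rot: [0.915, 0.404, -0.002, -0.001]
wrist_force: [-0.4, -0.4, 0.3]
grip_width: 0.45
grasp_force: 0.0
```

```bash
python3 w.py w4
```

```text
6.725 [551.6 -58.1 138.1] [ 0.915  0.404 -0.002 -0.001] 0.44965916823374724 [-0.1   0.41 -0.01  1.16  0.    2.2 ] [-0.4 -0.4  0.3]
(547.3, 31.8, 106) [183.1 147.4]
(553, -59, 116) [325.4 283.9]
(622, -199.7, 122) [610.  392.2]
(428.9, 115.6, 24) [ 21.9 169.2]
(436.8, 33.2, 24) [121.4 245.8]
(444.7, -50.3, 24) [212.5 315.5]
```

View pics/w4.png

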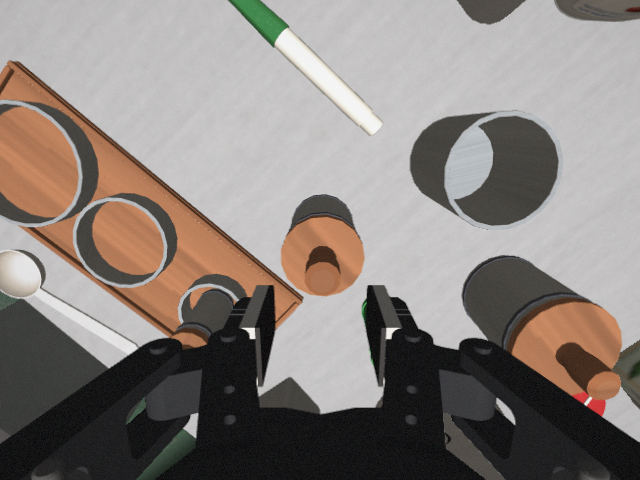

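Medium knob is at (323,277), centred between the fingers. The slim stands in the small ring, with its ring at (210,290).

>>> arm_command --moves '[{"twist": [0, 0, 0], "travel": [0.5, 1, -25], "claw": 45}, {"twist": [0, 0, 0], "travel": [0, 0, -24], "claw": 45}, {"twist": [0, 0, 0], "travel": [0, 0, 0], "claw": 45}, {"twist": [0, 0, 0], "travel": [0, 0, 0], "claw": 0}, {"twist": [0, 0, 0], "travel": [0, 0, 0], "claw": 0}]' --squeeze 50

```text
t: 7.4
position: [554.6, -57.3, 93.1]
eef_rot: [0.915, 0.404, 0.001, 0.001]
wrist_force: [-0.5, 0.4, 3.2]
grip_width: 0.19
grasp_force: 49.1
```

>>> arm_command --moves '[{"twist": [0, 0, 0], "travel": [0, 0, 0], "claw": 0}, {"twist": [0, 0, 0], "travel": [0, 0, 0], "claw": 0}, {"twist": [0, 0, 0], "travel": [0, 0, 0], "claw": 0}]'

```text
t: 7.78
position: [554.6, -57.3, 93.1]
eef_rot: [0.915, 0.404, 0.001, 0.001]
wrist_force: [-0.2, 0.7, 6.3]
grip_width: 0.187
grasp_force: 49.4
```

>>> arm_command --moves '[{"twist": [0, 0, 0], "travel": [0, 0, 20], "claw": 0}, {"twist": [0, 0, 0], "travel": [0, 0, 30], "claw": 0}, {"twist": [0, 0, 0], "travel": [-10, 8, 20], "claw": 0}, {"twist": [0, 0, 0], "travel": [-30, 24, 0], "claw": 0}, {"twist": [0, 0, 0], "travel": [-36, 29, 0], "claw": 0}]'

```text
t: 8.4
position: [476.4, 4.4, 161.5]
eef_rot: [0.915, 0.404, 0.0, -0.0]
wrist_force: [0.3, 0.1, -2.9]
grip_width: 0.191
grasp_force: 49.2
```

>>> arm_command --moves '[{"twist": [0, 0, 0], "travel": [-28, 22, 0], "claw": 0}, {"twist": [0, 0, 0], "travel": [-12.5, 10, 0], "claw": 0}, {"twist": [0, 0, 0], "travel": [0, 0, -20], "claw": 0}, {"twist": [0, 0, 0], "travel": [0, 0, -15], "claw": 0}, {"twist": [0, 0, 0], "travel": [0, 0, 0], "claw": 0}]'

```text
t: 9.02
position: [436.1, 35.6, 125.5]
eef_rot: [0.915, 0.404, -0.001, -0.0]
wrist_force: [-0.4, 0.3, -1.3]
grip_width: 0.19
grasp_force: 49.2
```

Run:
```python
from h import *
o=observe();print(np.round(o["position"],1),o["grip_width"],o["wrist_force"])
im,_=camera("scene")
cv2.imwrite("pics/s5.png",cv2.resize(im[180:370,240:420],None,fx=3,fy=3))
```

```text
[436.1  35.6 125.5] 0.18986969633499623 [-0.40885563  0.3050274  -1.30519922]
```

View pics/s5.png

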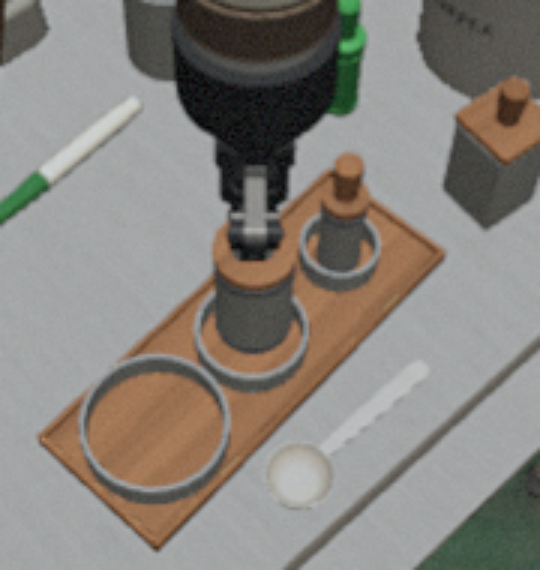

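The slim is inside its ring at (342,245). The medium hangs upright, centred over the middle ring at (253,330). Lowering.

>>> arm_command --moves '[{"twist": [0, 0, 0], "travel": [0, 0, -15], "claw": 0}, {"twist": [0, 0, 0], "travel": [0, 0, -8], "claw": 0}, {"twist": [0, 0, 0], "travel": [0, 0, -5], "claw": 0}, {"twist": [0, 0, 0], "travel": [0, 0, -3], "claw": 0}, {"twist": [0, 0, 0], "travel": [0, 0, 0], "claw": 0}]'

```text
t: 9.7
position: [437.9, 35.9, 97.1]
eef_rot: [0.915, 0.404, 0.001, 0.0]
wrist_force: [-3.5, 0.4, 8.6]
grip_width: 0.189
grasp_force: 50.6
```

>>> arm_command --moves '[{"twist": [0, 0, 0], "travel": [0, 0, 0], "claw": 0}, {"twist": [0, 0, 0], "travel": [0, 0, 0], "claw": 0}]'

```text
t: 9.95
position: [437.9, 35.9, 97.1]
eef_rot: [0.915, 0.404, 0.001, 0.0]
wrist_force: [-3.3, -0.3, 9.4]
grip_width: 0.193
grasp_force: 50.6
```

>>> arm_command --moves '[{"twist": [0, 0, 0], "travel": [0, 0, 0], "claw": 45}, {"twist": [0, 0, 0], "travel": [0, 0, 0], "claw": 45}, {"twist": [0, 0, 0], "travel": [0, 0, 25], "claw": 45}, {"twist": [0, 0, 0], "travel": [0, 0, 40], "claw": 45}, {"twist": [0, 0, 0], "travel": [0, 0, 35], "claw": 45}]'

```text
t: 10.58
position: [437.2, 35.7, 196.4]
eef_rot: [0.915, 0.404, 0.0, 0.0]
wrist_force: [0.2, 0.4, -0.9]
grip_width: 0.452
grasp_force: 0.0
```

>>> arm_command --moves '[{"twist": [0, 0, 0], "travel": [25, -32, 0], "claw": 45}, {"twist": [0, 0, 0], "travel": [30, -38, 0], "claw": 45}, {"twist": [0, 0, 0], "travel": [30, -38, 0], "claw": 45}, {"twist": [0, 0, 0], "travel": [30, -38, 0], "claw": 45}, {"twist": [0, 0, 0], "travel": [30, -38, 0], "claw": 45}]'

```text
t: 11.2
position: [583.0, -149.6, 195.0]
eef_rot: [0.915, 0.404, 0.0, -0.0]
wrist_force: [0.8, 1.0, -0.9]
grip_width: 0.445
grasp_force: 0.0
```

>>> arm_command --moves '[{"twist": [0, 0, 0], "travel": [25, -32, 0], "claw": 45}, {"twist": [0, 0, 0], "travel": [15.5, -18.5, -15], "claw": 45}, {"twist": [0, 0, 0], "travel": [0, 0, -30], "claw": 45}, {"twist": [0, 0, 0], "travel": [0, 0, 0], "claw": 45}, {"twist": [0, 0, 0], "travel": [0, 0, 0], "claw": 45}]'

```text
t: 11.82
position: [622.8, -198.6, 151.0]
eef_rot: [0.915, 0.404, 0.0, 0.0]
wrist_force: [-0.4, 0.2, -0.1]
grip_width: 0.452
grasp_force: 0.0
```

```bash
python3 w.py w6
```

```text
11.825 [ 622.8 -198.6  151. ] [0.915 0.404 0.    0.   ] 0.45194274673704693 [-0.31  0.59  0.32  1.3   0.    2.  ] [-0.4  0.2 -0.1]
(547.3, 31.8, 106) [-135.8   24.2]
(553, -59, 116) [ 15.3 164.1]
(622, -199.7, 122) [322.  281.5]
(428.9, 115.6, 24) [-188.7   88.2]
(436.8, 33.2, 24) [-81.2 168.1]
(444.7, -50.3, 24) [ 19.2 242. ]
```

View pics/w6.png

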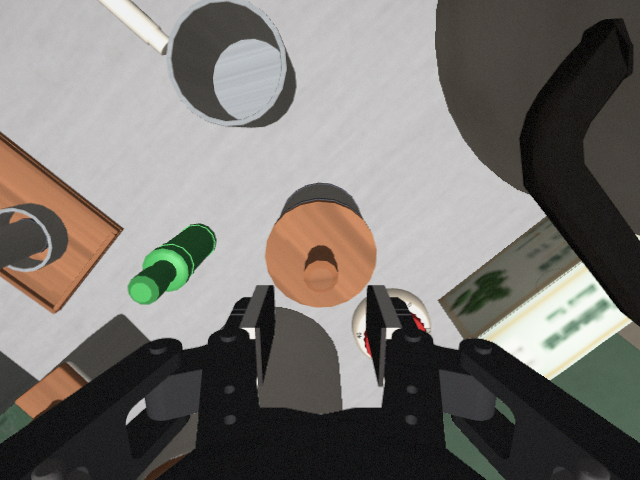

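Wide knob is at (321,275), centred between the fingers, and surroundings are clear.

>>> arm_command --moves '[{"twist": [0, 0, 0], "travel": [0, 0.5, -28], "claw": 45}, {"twist": [0, 0, 0], "travel": [0, 0, -25], "claw": 45}, {"twist": [0, 0, 0], "travel": [0, 0, 0], "claw": 45}, {"twist": [0, 0, 0], "travel": [0, 0, 0], "claw": 0}, {"twist": [0, 0, 0], "travel": [0, 0, 0], "claw": 0}]' --squeeze 60

```text
t: 12.5
position: [623.9, -198.5, 99.7]
eef_rot: [0.915, 0.404, 0.001, 0.001]
wrist_force: [-0.2, 0.3, 3.1]
grip_width: 0.183
grasp_force: 58.9
```

>>> arm_command --moves '[{"twist": [0, 0, 0], "travel": [0, 0, 0], "claw": 0}, {"twist": [0, 0, 0], "travel": [0, 0, 0], "claw": 0}, {"twist": [0, 0, 0], "travel": [0, 0, 0], "claw": 0}]'

```text
t: 12.88
position: [623.9, -198.5, 99.7]
eef_rot: [0.915, 0.404, 0.002, 0.001]
wrist_force: [-1.6, 1.6, 6.6]
grip_width: 0.187
grasp_force: 59.1
```

>>> arm_command --moves '[{"twist": [0, 0, 0], "travel": [0, 0, 15], "claw": 0}, {"twist": [0, 0, 0], "travel": [0, 0, 30], "claw": 0}, {"twist": [0, 0, 0], "travel": [0, 0, 40], "claw": 0}, {"twist": [0, 0, 0], "travel": [0, 0, 40], "claw": 0}, {"twist": [0, 0, 0], "travel": [0, 0, 20], "claw": 0}]'

```text
t: 13.5
position: [623.3, -198.7, 245.9]
eef_rot: [0.915, 0.404, 0.001, 0.001]
wrist_force: [-0.2, 0.1, -2.9]
grip_width: 0.187
grasp_force: 58.9
```

>>> arm_command --moves '[{"twist": [0, 0, 0], "travel": [-10, 17, 0], "claw": 0}, {"twist": [0, 0, 0], "travel": [-20, 32, 0], "claw": 0}, {"twist": [0, 0, 0], "travel": [-22, 36, 0], "claw": 0}, {"twist": [0, 0, 0], "travel": [-22, 36, 0], "claw": 0}, {"twist": [0, 0, 0], "travel": [-22, 36, 0], "claw": 0}]'

```text
t: 14.12
position: [525.6, -40.3, 242.7]
eef_rot: [0.915, 0.404, -0.0, 0.0]
wrist_force: [0.5, 0.3, -2.4]
grip_width: 0.186
grasp_force: 58.9
```

>>> arm_command --moves '[{"twist": [0, 0, 0], "travel": [-22, 36, 0], "claw": 0}, {"twist": [0, 0, 0], "travel": [-22, 36, 0], "claw": 0}, {"twist": [0, 0, 0], "travel": [-22, 36, 0], "claw": 0}, {"twist": [0, 0, 0], "travel": [-20, 32, 0], "claw": 0}, {"twist": [0, 0, 0], "travel": [-12, 20, 0], "claw": 0}]'

```text
t: 14.75
position: [427.4, 119.8, 243.0]
eef_rot: [0.914, 0.405, 0.0, -0.0]
wrist_force: [1.2, 0.1, -1.8]
grip_width: 0.187
grasp_force: 59.0
```

>>> arm_command --moves '[{"twist": [0, 0, 0], "travel": [0, 0, -20], "claw": 0}, {"twist": [0, 0, 0], "travel": [0, 0, -40], "claw": 0}, {"twist": [0, 0, 0], "travel": [0, 0, -35], "claw": 0}, {"twist": [0, 0, 0], "travel": [0, 0, -15], "claw": 0}, {"twist": [0, 0, 0], "travel": [0, 0, 0], "claw": 0}]'

```text
t: 15.38
position: [427.5, 118.3, 131.6]
eef_rot: [0.915, 0.404, -0.002, -0.0]
wrist_force: [0.0, -0.1, -2.1]
grip_width: 0.187
grasp_force: 58.9
```

Run:
```python
from h import *
o=observe();print(np.round(o["position"],1),o["grip_width"],o["wrist_force"])
im,_=camera("scene")
cv2.imwrite("pics/s7.png",cv2.resize(im[180:370,240:420],None,fx=3,fy=3))
```

```text
[427.5 118.3 131.6] 0.1867475389052955 [ 0.01149706 -0.12104812 -2.1288509 ]
```

View pics/s7.png

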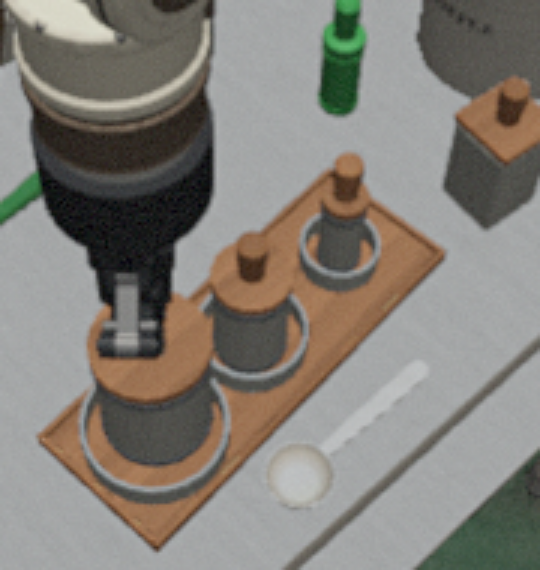

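The wide canister hangs upright, with its foot centred over the largest ring at (155,425). Lowering.

>>> arm_command --moves '[{"twist": [0, 0, 0], "travel": [0, 0, -15], "claw": 0}, {"twist": [0, 0, 0], "travel": [0, 0, -8], "claw": 0}, {"twist": [0, 0, 0], "travel": [0, 0, -5], "claw": 0}, {"twist": [0, 0, 0], "travel": [0, 0, -3], "claw": 0}, {"twist": [0, 0, 0], "travel": [0, 0, 0], "claw": 0}]'

```text
t: 16.05
position: [429.4, 119.2, 103.7]
eef_rot: [0.915, 0.404, 0.001, -0.0]
wrist_force: [-4.7, -0.7, 13.0]
grip_width: 0.186
grasp_force: 60.4
```

>>> arm_command --moves '[{"twist": [0, 0, 0], "travel": [0, 0, 0], "claw": 0}, {"twist": [0, 0, 0], "travel": [0, 0, 0], "claw": 0}]'

```text
t: 16.3
position: [429.4, 119.2, 103.7]
eef_rot: [0.915, 0.404, 0.001, -0.0]
wrist_force: [-3.9, -0.6, 12.7]
grip_width: 0.184
grasp_force: 60.4
```

Seated (floor contact, +4 mm). Release, rise and clear.

>>> arm_command --moves '[{"twist": [0, 0, 0], "travel": [0, 0, 0], "claw": 45}, {"twist": [0, 0, 0], "travel": [0, 0, 0], "claw": 45}, {"twist": [0, 0, 0], "travel": [0, 0, 25], "claw": 45}, {"twist": [0, 0, 0], "travel": [0, 0, 40], "claw": 45}, {"twist": [0, 0, 0], "travel": [0, 0, 40], "claw": 45}]'

```text
t: 16.92
position: [428.4, 118.6, 207.2]
eef_rot: [0.915, 0.404, -0.0, -0.0]
wrist_force: [0.3, -1.2, 0.7]
grip_width: 0.451
grasp_force: 0.0
```

>>> arm_command --moves '[{"twist": [0, 0, 0], "travel": [0, -40, 20], "claw": 45}, {"twist": [0, 0, 0], "travel": [0, -45, 10], "claw": 45}, {"twist": [0, 0, 0], "travel": [0, -45, 0], "claw": 45}, {"twist": [0, 0, 0], "travel": [0, -45, 0], "claw": 45}, {"twist": [0, 0, 0], "travel": [0, -45, 0], "claw": 45}]'

```text
t: 17.55
position: [428.6, -102.8, 236.4]
eef_rot: [0.915, 0.404, 0.0, 0.0]
wrist_force: [1.0, 0.2, -1.5]
grip_width: 0.453
grasp_force: 0.0
```

>>> arm_command --moves '[{"twist": [0, 0, 0], "travel": [0, -45, 0], "claw": 45}, {"twist": [0, 0, 0], "travel": [0, -45, 0], "claw": 45}, {"twist": [0, 0, 0], "travel": [0, -40, 0], "claw": 45}, {"twist": [0, 0, 0], "travel": [0, 0, 0], "claw": 45}, {"twist": [0, 0, 0], "travel": [0, 0, 0], "claw": 45}]'

```text
t: 18.18
position: [428.4, -231.0, 236.0]
eef_rot: [0.915, 0.404, -0.0, -0.0]
wrist_force: [-1.0, 0.2, 0.1]
grip_width: 0.448
grasp_force: 0.0
```

Run:
```python
from h import *
im,_=camera("scene");t,_=camera("top")
a=cv2.resize(im[130:370,240:480],(400,400));b=cv2.resize(t[110:350,180:420],(400,400))
cv2.imwrite("pics/end.png",np.hstack([a,b]))
```

```text
(no output)
```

View pics/end.png

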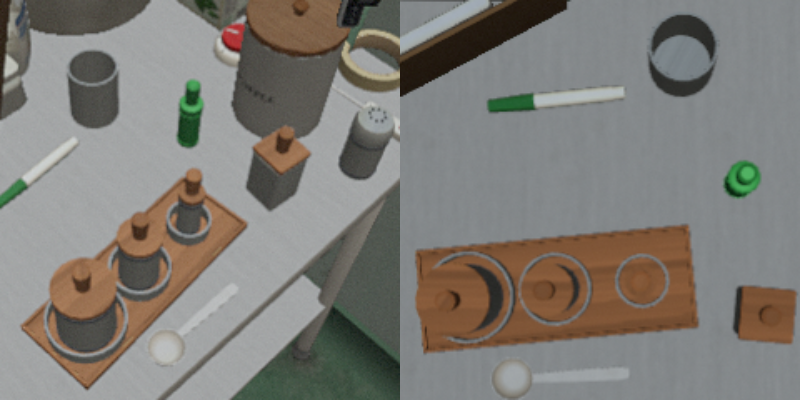

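All three canisters stand upright inside their rings, and the look-alikes are undisturbed.

```bash
python3 -c "
from cell import close_job;print(close_job())"
```

```text
the job is handed in; nothing more can be done
None
```

The slim, medium and wide canisters stand upright in their matching rings, the look-alikes stayed where they were, and the job was handed in at about 18 s of robot time; no verdict came back.

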